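# Fit the tube head on the free touch mixer and run it

### The arm

A 6-joint arm with a two-finger parallel gripper is mounted at the origin on a cart in front of the work surface, level with it; the furniture and walls round the work are solid. World frame = base frame: x ahead of the robot, y to its left, z up, the work surface at z = 0. Lengths are in m, angles in degrees, forces in N, time in s.
With the tool pointing down it reaches from about 0.4 to 0.825 m from the base axis. Payload 7 kg.
Tool frame: the origin (TCP) lies midway between the tips of the shut fingers; the grasp point (between the pads) lies 19 mm behind it; z points along the fingers, y is the line along which they close (so a half turn about z gives the same grasp; the last joint's range is limited). The gripper opens to 88 mm and grips with 3 to 60 N. Pads are 19 mm wide; open, the fingers measure 130 mm over their backs; the gripper's body (78 mm by 193 mm) begins 47 mm behind the grasp point.
Start: joints at [-47.206, 20.546, 0.682, 0, -70.136, -16.507], TCP at [0.299, -0.605, 0.227] pointing down, gripper open.
Joint ranges: [-176.03, 176.03], [-82.01, 121.73], [-58.28, 71.71], [-173.87, 95.51], [-174.79, -0.11], [-173.66, 173.66]. Speed limits (degrees/s): [136.94, 136.94, 172.46, 180, 180, 180].

### API

Orientations are given as [roll, pitch, yaw] about the fixed x, y, z axes, in that order (R = Rz(yaw) Ry(pitch) Rx(roll)).
In Python, from plant import r gives the robot as it stands. The module is installed in compiled form; this text tells all that it offers.
- The arm moves only by the tool play_rows, never from a script. Its argument "rows" is a list of rows, each an object with "slide": the shift along the tool's x, y, z as a fraction of full scale, a list of three; "delta_rot": the turn, a rotation vector about the tool's x, y, z as a fraction of full scale, a list of three; "fingers": the opening, from -1 (shut) to 1 (fully open). In form: [{"slide": [x, y, z], "delta_rot": [rx, ry, rz], "fingers": fingers}, ...]. A call has 1 to 8 rows; each row shifts and turns the commanded pose from where the row before left it, along the tool's axes as they then stand; what a row does not reach is not made up. Full scale, the value 1, is 0.15 m for a shift and 0.08 rad for a turn. A row lasts 1/8 s, in which the tool goes at most 62.5 mm and 10.7 degrees, less where a joint would pass 70% of its speed; a pose out of reach is approached as far as the arm can. A call with a number of a shift or a turn outside -1 to 1 is refused whole. A call with a gripper value outside its range is refused whole. The fingers move at their own pace and stop on an object; "squeeze" is the grip in N (left out, the last holds). Time passes only in rows, so rows that do not move let the fingers close. It gives the time, the measured TCP pose, the force, the opening and the grip force at its end, in the units of the state.
- r.get_state(): the state, without advancing time (a new reading comes with each control period).
- r.capture(name): name is "scene" or "side" or "wrist"; returns a dict with "image" (400x640x3 uint8, blue, green, red), "fx", "fy", "cx", "cy" (pixels), "distortion" ([k1, k2, p1, p2, k3] as OpenCV has them; the pictures are not rectified), "R" (3x3) and "t" (3): a world point X has camera coordinates R X + t; the wrist camera has in their place "T_tool_cam" (4x4, takes a point from camera to tool coordinates, whose origin is the TCP and whose axes are the flange's). Camera axes: x right, y down, z forward; pixel columns grow to the right and rows downward; lengths in m; the calibration is good to about 2 mm. A picture is of the moment at which its call begins: read the wrist's pose just before it. There is no depth.
- r.close_job(): hands the job in; it is judged then, once.
The state is a dict: "time_s": time; "joints": joint angles; "qd": joint speeds; "joint_torque": joint torques, N m; "tcp_pos": TCP position; "eef_rot": TCP orientation; "contact_force": force on the tool from outside, world axes, zero at the start; "moment": the same for the moment, N m; "gripper_width": finger opening in m; "gripper_force": force on a finger pad.
Only numpy, scipy, OpenCV 4.12 (cv2) and the standard library are available. Lean on these libraries where they do the work, as an engineer would, in place of code of your own. Each camera call takes 0.05 s, during which the arm holds its last target. There are 200 camera calls.

### The job

One of the two touch mixers on the bench has no tube head. Take the loose blue tube head by its white grip bar, set it on that mixer, slide it about until the hole in its underside drops over the locating pin and it sits flat on the deck, then press it down fully against the deck's spring and finish while still holding it pressed down. Leave the head on the other mixer, the dye bottle and the carton where they are.

Things in the scene. Friction and masses are not known exactly. Their poses are not given: they have to be found in the camera images.
- tube_head: loose blue round head on the bench, diameter 72 mm, 28 mm thick, about 0.16 kg; white upright grip bar on top, 40 mm long (x), 18 mm wide (y), its top 62 mm above the underside. Origin: centre of the underside, z up. Round blind hole there, diameter 16 mm, 16 mm deep: rides 12 mm above the deck on the pin's tip; fully home its underside lies on the deck. Any yaw will do
- fitted_head: the head already on one of the mixers, to be left there: same shape, size and axes as the loose head, with white tube caps in its wells; origin: centre of the underside; it rests loosely on the deck and can be knocked off
- mixer_1: one of two like mixers: white round housing fixed to the bench, foot diameter 116 mm, 44 mm high, black dial in front (-x); origin under its centre, yaw varies. One mixer already carries a head on its deck, the other none; which one differs from start to start
- mixer_2: the other of two like mixers: white round housing fixed to the bench, foot diameter 116 mm, 44 mm high, black dial in front (-x); origin under its centre, yaw varies. One mixer already carries a head on its deck, the other none; which one differs from start to start
- mixer_1_top (a point): centre of the top of this mixer's grey sprung deck (diameter 76 mm, 60 mm above the bench when up). Steel locating pin on the deck: 12 mm diameter, 12 mm tall, upper 6 mm tapering to a 5 mm tip. It stands on this frame's x axis (black slot), anywhere from -8 to +8 mm of this centre, at y = 0; firmly clamped, its place differs from start to start and is not reported. z up
- mixer_2_top (a point): centre of the top of this mixer's grey sprung deck (diameter 76 mm, 60 mm above the bench when up). Steel locating pin on the deck: 12 mm diameter, 12 mm tall, upper 6 mm tapering to a 5 mm tip. It stands on this frame's x axis (black slot), anywhere from -8 to +8 mm of this centre, at y = 0; firmly clamped, its place differs from start to start and is not reported. z up
- mixer_1_deck (a joint): how far this mixer's deck is pressed down, in m: 0 up, 0.008 fully down; a spring, about 4 N before it moves and 12 N at the bottom (the weight of a head alone does not move it); it rises again when let go
- mixer_2_deck (a joint): how far this mixer's deck is pressed down, in m: 0 up, 0.008 fully down; a spring, about 4 N before it moves and 12 N at the bottom (the weight of a head alone does not move it); it rises again when let go
- dye_bottle: bystander: small white bottle with a yellow cap, diameter 42 mm, 84 mm high, behind the mixers; origin: centre of its underside
- kit_box: bystander: white carton 66 x 90 x 45 mm at the back; origin: centre of its underside

How it is judged:
By the outcome, as a careful person would: the job done as asked, in the order asked, and still so for the second after the job is handed in, while the arm keeps its last pose, push and grip.
It also fails if it takes over 54 s, if anything falls off the work surface, if the arm or the gripper's body presses on something with over 40 N, if the wrist force passes 120 N, or if a joint passes its speed limit or range.

## Working session

There is one attempt and no reset: what is moved stays moved. The work goes in short steps, Python scripts to look and compute and a tool call to move; the robot and the scene stay as the last step left them, time stands still between calls to the robot, and variables do not carry over. Pictures are saved under pics/ and viewed, at most 10 in all, crops included, and the job is handed in when it is done.

Besides the shell and the picture viewer there is one more tool, called after "Emit:" by a JSON object that holds its "method" and its "body", one argument or row to a line. play_rows: Moves the arm, as the interface text tells. Shift numbers are shares of 0.15 m and turn numbers shares of 0.08 rad, none past 1 either way. Its arguments: {"type":"object","properties":{"rows":{"type":"array"},"squeeze":{"type":"number"}},"required":["rows"]}

```bash
mkdir -p pics
cat > h.py <<'E'
import numpy as np, cv2
from plant import r
from scipy.spatial.transform import Rotation as Ro
def cam(name):
    s=r.get_state(); c=r.capture(name); c={k:(np.array(v) if not isinstance(v,(int,float)) else v) for k,v in c.items()}
    if name=="wrist":
        T=np.eye(4);T[:3,:3]=Ro.from_euler('xyz',s['eef_rot'],degrees=True).as_matrix();T[:3,3]=s['tcp_pos']
        W=np.linalg.inv(T@c['T_tool_cam']); c['R']=W[:3,:3];c['t']=W[:3,3]
    c['K']=np.array([[c['fx'],0,c['cx']],[0,c['fy'],c['cy']],[0,0,1.]])
    return c
def ray(c,uv):
    p=cv2.undistortPoints(np.array(uv,float).reshape(-1,1,2),c['K'],c['distortion']).reshape(-1,2)
    d=np.c_[p,np.ones(len(p))]@c['R']; o=-c['R'].T@c['t']; return o,d
def onz(c,uv,z):
    o,d=ray(c,uv); return o+d*((np.array(z)-o[2])/d[:,2])[:,None]
def proj(c,X):
    return cv2.projectPoints(np.array(X,float).reshape(-1,1,3),cv2.Rodrigues(c['R'])[0],c['t'],c['K'],c['distortion'])[0].reshape(-1,2)
E
python3 - <<'E'
from h import *
import pickle
print(r.get_state())
for n in ("scene","side","wrist"):
    c=cam(n); cv2.imwrite(f"pics/{n}0.png",c['image']); pickle.dump(c,open(n+"0.pkl","wb")); print(n,-c['R'].T@c['t'],c['fx'],c['R'][2])
    if n=='wrist': print(c['T_tool_cam'])
E
```

```text
{'time_s': 0.0, 'joints': array([-4.72070026e+01,  2.05910643e+01,  6.31440400e-01, -2.01598160e-02,
       -7.01363742e+01, -1.65085928e+01]), 'qd': array([ 0.05638154, -0.01807877, -0.03433538,  0.01028589,  0.00058406,
        0.04063048]), 'joint_torque': array([-1.61707278e-03, -5.82711732e+01,  2.93049073e+01,  6.99695528e+00,
        6.77060147e-03, -2.00475574e-04]), 'tcp_pos': array([ 0.29866743, -0.60475443,  0.22560904]), 'eef_rot': array([ 1.79902574e+02, -9.11127736e-03, -1.53722453e+02]), 'contact_force': array([-0.28023694, -0.35854219, -0.36284187]), 'moment': array([-0.00730404, -0.01779391,  0.03395441]), 'gripper_force': 0.0, 'gripper_width': 0.08782210720966063}
scene [0.22999473 0.72342245 0.70652954] 466.17863559028933 [ 0.33162427 -0.72029385 -0.60926359]
side [0.14129235 0.58961943 0.72482992] 434.9917824003312 [ 0.43803801 -0.61064117 -0.65972727]
wrist [ 0.23537033 -0.63387924  0.38449429] 279.291497929358 [ 0.23396879  0.11529533 -0.96538365]
[[ 2.00221089e-04 -9.65355980e-01 -2.60936376e-01  6.96932873e-02]
 [ 9.99998439e-01  6.51360146e-04 -1.64244496e-03  2.22580270e-03]
 [ 1.75550762e-03 -2.60935640e-01  9.65354603e-01 -1.58764991e-01]
 [ 0.00000000e+00  0.00000000e+00  0.00000000e+00  1.00000000e+00]]
```

View pics/scene0.png

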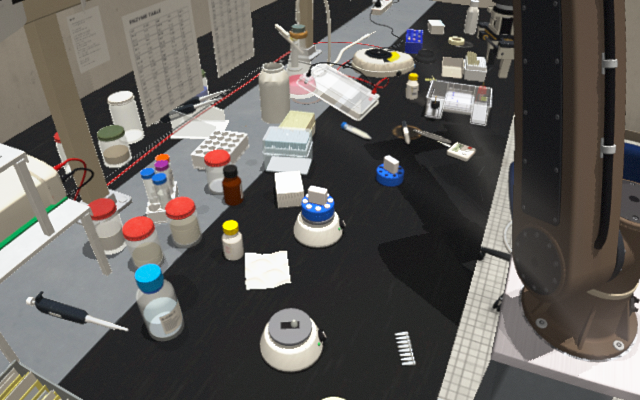

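View pics/side0.png

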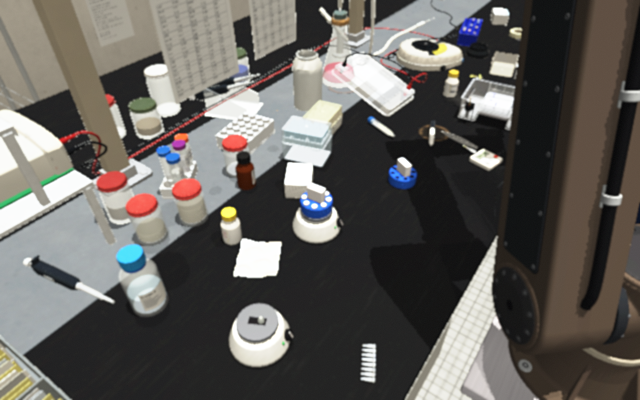

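Scene: loose head at about (390,172), fitted mixer at (318,215), empty mixer with its deck at about (291,325) and its pin near the slot. Side: loose head (403,175), deck (258,318). I'll make enlarged crops.

Run:
```python
from h import *
import pickle
S=pickle.load(open("scene0.pkl","rb"));D=pickle.load(open("side0.pkl","rb"))
def crop(c,u,v,w=66,h=50,k=6): 
    return cv2.resize(c['image'][v-h//2:v+h//2,u-w//2:u+w//2],None,fx=k,fy=k,interpolation=cv2.INTER_NEAREST)
a=np.vstack([np.hstack([crop(S,390,172),crop(D,403,175)]),np.hstack([crop(S,291,325),crop(D,258,322)])])
cv2.imwrite("pics/crops.png",a);print(a.shape)
print("head",onz(S,[[390,172]],.028),onz(D,[[403,175]],.028))
print("deck",onz(S,[[290,325]],.06),onz(D,[[258,321]],.06))
```

```text
(600, 792, 3)
head [[ 0.49017523 -0.27236542  0.028     ]] [[ 0.48482556 -0.26723334  0.028     ]]
deck [[0.48852341 0.29360387 0.06      ]] [[0.48522071 0.29607745 0.06      ]]
```

View pics/crops.png

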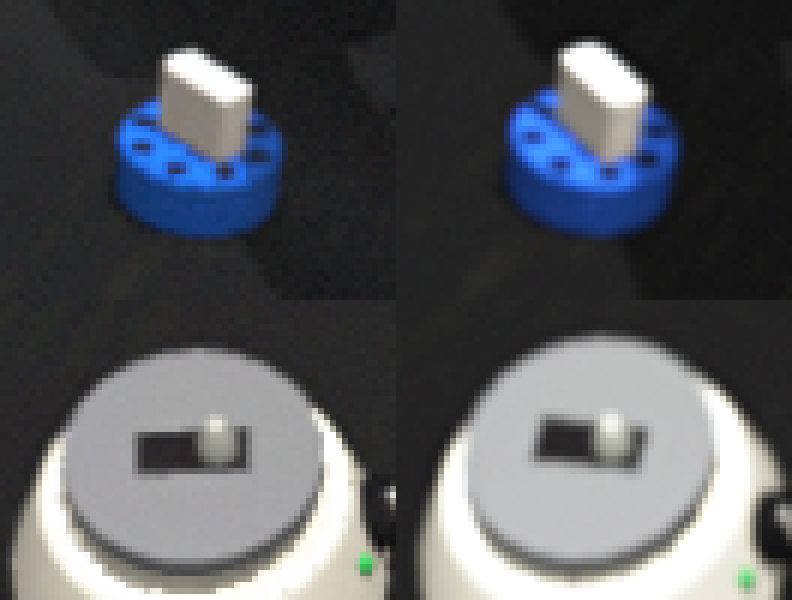

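The crops show the loose head's bar, with its top from (163,58) to (254,85), and the deck slot (136,434)–(250,466). The pin stands near the dial end, at about (216,415)–(216,462). I'll get coarse positions, then refine with the wrist camera.

Run:
```python
from h import *
import pickle
S=pickle.load(open("scene0.pkl","rb"));D=pickle.load(open("side0.pkl","rb"))
def f(c,o,pts,z): return onz(c,np.array(pts)/6+np.array(o)-.5+0.08,z)
for c,o,p in((S,(357,147),[(162,58),(192,47),(254,85),(222,102)]),(D,(370,150),[(162,55),(190,40),(254,80),(220,102)])):
    X=f(c,o,p,.062); print("bar",X.mean(0),np.linalg.norm(np.diff(X,axis=0),axis=1),np.degrees(np.arctan2(*(X[2]-X[1])[1::-1])))
for c,o,sl,tip in((S,(258,300),[(136,134),(245,127),(250,166),(138,173)],(215,117)),(D,(225,297),[(145,115),(249,130),(241,172),(135,162)],(214,112))):
    X=f(c,o,sl,.06);print("slot",X.mean(0),np.linalg.norm(np.diff(X,axis=0),axis=1),np.degrees(np.arctan2(*(X[0]-X[1]+X[3]-X[2])[1::-1])),"tip",f(c,o,[tip],.072))
    g=cv2.cvtColor(c['image'],cv2.COLOR_BGR2HSV).astype(int); 
s=r.get_state();print(s['eef_rot'],s['joints'])
```

```text
bar [ 0.49349601 -0.28318705  0.062     ] [0.01689168 0.03878174 0.0205877 ] 151.26117197293732
bar [ 0.49296592 -0.27937303  0.062     ] [0.0175811  0.03752268 0.02293681] 163.38070787271562
slot [0.48953402 0.29305065 0.06      ] [0.03133953 0.01403149 0.03178898] 29.190753873250685 tip [[0.48420917 0.2880285  0.072     ]]
slot [0.48761179 0.29695019 0.06      ] [0.03184995 0.01423419 0.03154095] 27.424263284153458 tip [[0.4835292  0.29033236 0.072     ]]
[ 1.79925961e+02 -9.08471042e-03 -1.53715863e+02] [-4.72059346e+01  2.05811428e+01  6.42883387e-01 -1.31105818e-02
 -7.01353096e+01 -1.65054713e+01]
```

```bash
cat >> h.py <<'E'
def plan(pos,yaw,n,fingers=1,p0=None,y0=None):
    "n equal rows from the present (or given) pose to pos, yaw with the tool down"
    s=r.get_state(); p=np.array(s['tcp_pos'] if p0 is None else p0,float)
    R=Ro.from_euler('xyz',s['eef_rot'] if y0 is None else [180,0,y0],degrees=True); G=Ro.from_euler('xyz',[180,0,yaw],degrees=True)
    d=(np.array(pos)-p)/n; w=(R.inv()*G).as_rotvec()/n
    for i in range(n):
        print("slide",np.round(R.inv().apply(d)/.15,3).tolist(),"rot",np.round(w/.08,3).tolist()); R=R*Ro.from_rotvec(w)
    print(np.abs(d).max(),np.degrees(w))
E
python3 - <<'E'
from h import *
plan([.493,-.281,.19],157,11)
E
```

```text
slide [-0.192, 0.124, 0.022] rot [0.001, -0.001, 0.977]
slide [-0.182, 0.138, 0.022] rot [0.001, -0.001, 0.977]
slide [-0.171, 0.152, 0.022] rot [0.001, -0.001, 0.977]
slide [-0.158, 0.165, 0.022] rot [0.001, -0.001, 0.977]
slide [-0.145, 0.177, 0.022] rot [0.001, -0.001, 0.977]
slide [-0.131, 0.188, 0.022] rot [0.001, -0.001, 0.977]
slide [-0.116, 0.197, 0.022] rot [0.001, -0.001, 0.977]
slide [-0.1, 0.206, 0.022] rot [0.001, -0.001, 0.977]
slide [-0.084, 0.213, 0.022] rot [0.001, -0.001, 0.977]
slide [-0.067, 0.219, 0.022] rot [0.001, -0.001, 0.977]
slide [-0.049, 0.224, 0.022] rot [0.001, -0.001, 0.977]
0.02944225572676006 [ 5.95543439e-03 -3.66916192e-03  4.48037491e+00]
```

Emit:
{"method": "play_rows", "body": {
  "rows": [
    {"slide": [-0.192, 0.124, 0.022], "delta_rot": [0, 0, 0.977], "fingers": 1},
    {"slide": [-0.182, 0.138, 0.022], "delta_rot": [0, 0, 0.977], "fingers": 1},
    {"slide": [-0.171, 0.152, 0.022], "delta_rot": [0, 0, 0.977], "fingers": 1},
    {"slide": [-0.158, 0.165, 0.022], "delta_rot": [0, 0, 0.977], "fingers": 1},
    {"slide": [-0.145, 0.177, 0.022], "delta_rot": [0, 0, 0.977], "fingers": 1},
    {"slide": [-0.131, 0.188, 0.022], "delta_rot": [0, 0, 0.977], "fingers": 1},
    {"slide": [-0.116, 0.197, 0.022], "delta_rot": [0, 0, 0.977], "fingers": 1},
    {"slide": [-0.1, 0.206, 0.022], "delta_rot": [0, 0, 0.977], "fingers": 1}
  ]
}}

```text
time_s: 1.15
tcp_pos: [0.4405, -0.3688, 0.1999]
eef_rot: [180.0, -0.0, 170.3]
contact_force: [0.6, -1.0, 2.0]
gripper_width: 0.0876
gripper_force: 0.0
```

Emit:
{"method": "play_rows", "body": {
  "rows": [
    {"slide": [-0.084, 0.213, 0.022], "delta_rot": [0, 0, 0.977], "fingers": 1},
    {"slide": [-0.067, 0.219, 0.022], "delta_rot": [0, 0, 0.977], "fingers": 1},
    {"slide": [-0.049, 0.224, 0.022], "delta_rot": [0, 0, 0.977], "fingers": 1},
    {"slide": [0, 0, 0], "delta_rot": [0, 0, 0], "fingers": 1}
  ]
}}

```text
time_s: 1.65
tcp_pos: [0.494, -0.2797, 0.1898]
eef_rot: [180.0, -0.0, 157.1]
contact_force: [1.0, 0.4, 0.2]
gripper_width: 0.0876
gripper_force: 0.0
```

Run:
```python
from h import *
import pickle
c=cam("wrist");pickle.dump(c,open("w1.pkl","wb"))
cv2.imwrite("pics/w1.png",c['image']); s=r.get_state();print(s['tcp_pos'],s['eef_rot'],s['qd'])
print(proj(c,[[.493,-.281,.062],[.493,-.281,.028]]))
```

```text
[ 0.49349396 -0.28058459  0.18999049] [-1.79996406e+02 -3.35058201e-02  1.57156863e+02] [-1.6050776  -0.10272403  0.17022293  0.30578547 -0.17374444  1.19212803]
[[311.33458167 195.52734608]
 [311.63445803 188.57170994]]
```

View pics/w1.png

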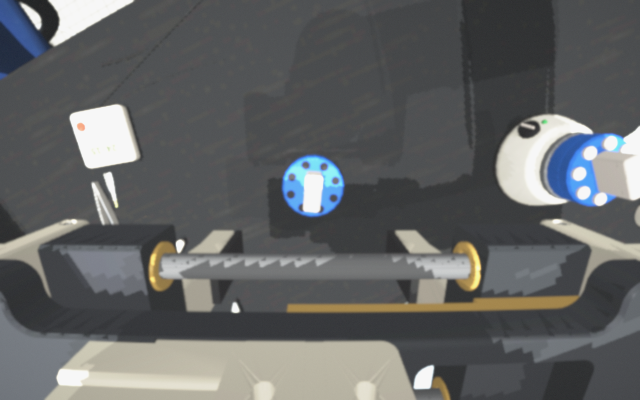

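The wrist picture shows the bar at about (313,193), nearly along the tool's x, with the blue disc at (313,186). I'll segment both.

Run:
```python
from h import *
import pickle
c=pickle.load(open("w1.pkl","rb")); im=c['image'].astype(int); x0,y0=270,145
p=im[y0:225,x0:355]; b,g,rr=p[...,0],p[...,1],p[...,2]
white=((rr>170)).astype(np.uint8); blue=((b>rr+50)|(white>0)).astype(np.uint8)
for n,m,z in(("bar",white,.062),("disc",blue,.028)):
    k=max(cv2.findContours(m,0,cv2.CHAIN_APPROX_NONE)[0],key=cv2.contourArea)
    q=(k.reshape(-1,2)+[x0,y0]); X=onz(c,q,z)
    mr=cv2.minAreaRect((X[:,:2]*1000).astype(np.float32)); e=cv2.minEnclosingCircle((X[:,:2]*1000).astype(np.float32))
    print(n,mr,"circ",e,cv2.minAreaRect(k))
```

```text
bar ((489.66650390625, -277.9295654296875), (20.02973747253418, 45.247764587402344), 63.904273986816406) circ ((489.3845520019531, -278.5845642089844), 23.090660095214844) ((42.897056579589844, 46.161766052246094), (19.216320037841797, 41.90489959716797), 2.726310968399048)
disc ((491.1028137207031, -279.0316467285156), (73.89016723632812, 73.95510864257812), 21.50847816467285) circ ((490.88323974609375, -278.8616027832031), 37.70102310180664) ((42.500003814697266, 40.5), (62.22539520263672, 62.22539520263672), 45.0)
```

Run:
```python
from h import *
plan([.491,-.279,.032],154,6)
```

```text
slide [0.003, 0.001, 0.176] rot [-0.0, -0.001, 0.115]
slide [0.003, 0.001, 0.176] rot [-0.0, -0.001, 0.115]
slide [0.003, 0.0, 0.176] rot [-0.0, -0.001, 0.115]
slide [0.003, 0.0, 0.176] rot [-0.0, -0.001, 0.115]
slide [0.003, 0.0, 0.176] rot [-0.0, -0.001, 0.115]
slide [0.003, 0.0, 0.176] rot [-0.0, -0.001, 0.115]
0.026331748800989162 [-0.00075264 -0.00556639  0.52614393]
```

Emit:
{"method": "play_rows", "body": {
  "rows": [
    {"slide": [0.003, 0.001, 0.2], "delta_rot": [0, 0, 0.115], "fingers": 1},
    {"slide": [0.003, 0.001, 0.2], "delta_rot": [0, 0, 0.115], "fingers": 1},
    {"slide": [0.003, 0, 0.2], "delta_rot": [0, 0, 0.115], "fingers": 1},
    {"slide": [0.003, 0, 0.2], "delta_rot": [0, 0, 0.115], "fingers": 1},
    {"slide": [0.003, 0, 0.15], "delta_rot": [0, 0, 0.115], "fingers": 1},
    {"slide": [0.003, 0, 0.1], "delta_rot": [0, 0, 0.115], "fingers": 1},
    {"slide": [0, 0, 0], "delta_rot": [0, 0, 0], "fingers": 1}
  ]
}}

```text
time_s: 2.58
tcp_pos: [0.49, -0.2804, 0.0319]
eef_rot: [-180.0, -0.1, 153.8]
contact_force: [-0.0, -0.1, 0.8]
gripper_width: 0.0873
gripper_force: 0.0
```

Emit:
{"method": "play_rows", "body": {
  "rows": [
    {"slide": [0, 0, 0], "delta_rot": [0, 0, 0], "fingers": -1},
    {"slide": [0, 0, 0], "delta_rot": [0, 0, 0], "fingers": -1},
    {"slide": [0, 0, 0], "delta_rot": [0, 0, 0], "fingers": -1},
    {"slide": [0, 0, 0], "delta_rot": [0, 0, 0], "fingers": -1},
    {"slide": [0, 0, 0], "delta_rot": [0, 0, 0], "fingers": -1},
    {"slide": [0, 0, 0], "delta_rot": [0, 0, 0], "fingers": -1}
  ],
  "squeeze": 35
}}

```text
time_s: 3.32
tcp_pos: [0.4909, -0.28, 0.0328]
eef_rot: [-180.0, -0.0, 153.9]
contact_force: [0.4, 0.9, -0.5]
gripper_width: 0.0333
gripper_force: 0.0
```

Emit:
{"method": "play_rows", "body": {
  "rows": [
    {"slide": [0, 0, 0], "delta_rot": [0, 0, 0], "fingers": -1},
    {"slide": [0, 0, 0], "delta_rot": [0, 0, 0], "fingers": -1},
    {"slide": [0, 0, 0], "delta_rot": [0, 0, 0], "fingers": -1},
    {"slide": [0, 0, 0], "delta_rot": [0, 0, 0], "fingers": -1}
  ]
}}

```text
time_s: 3.82
tcp_pos: [0.4908, -0.2801, 0.0327]
eef_rot: [-180.0, -0.0, 153.9]
contact_force: [-0.0, -0.9, -1.4]
gripper_width: 0.0179
gripper_force: 34.7
```

Emit:
{"method": "play_rows", "body": {
  "rows": [
    {"slide": [0, 0, -0.1], "delta_rot": [0, 0, 0], "fingers": -1},
    {"slide": [0, 0, -0.3], "delta_rot": [0, 0, 0], "fingers": -1},
    {"slide": [0, 0, -0.3], "delta_rot": [0, 0, 0], "fingers": -1},
    {"slide": [0, 0, -0.3], "delta_rot": [0, 0, 0], "fingers": -1},
    {"slide": [0, 0, -0.3], "delta_rot": [0, 0, 0], "fingers": -1},
    {"slide": [0, 0, 0], "delta_rot": [0, 0, 0], "fingers": -1}
  ]
}}

```text
time_s: 4.58
tcp_pos: [0.4927, -0.2808, 0.2329]
eef_rot: [179.9, 0.5, 153.9]
contact_force: [0.9, 1.0, -2.5]
gripper_width: 0.0176
gripper_force: 34.7
```

Run:
```python
from h import *
s=r.get_state();print(s['joints'],s['gripper_force'],s['contact_force'],s['gripper_width'])
plan([.417,.257,.20],-152,15)
```

```text
[-9.86986305e+00  9.89633903e+00 -1.30394711e+01  6.00438464e-02
 -6.65987499e+01 -1.06268664e+02] 34.71184551715851 [ 0.92366554  0.97691125 -2.51968213] 0.01759685482343379
slide [0.136, 0.2, 0.014] rot [-0.002, 0.007, -0.787]
slide [0.123, 0.208, 0.014] rot [-0.002, 0.007, -0.787]
slide [0.109, 0.215, 0.014] rot [-0.002, 0.007, -0.787]
slide [0.096, 0.222, 0.014] rot [-0.002, 0.007, -0.787]
slide [0.081, 0.227, 0.014] rot [-0.002, 0.007, -0.787]
slide [0.067, 0.232, 0.014] rot [-0.002, 0.007, -0.787]
slide [0.052, 0.236, 0.014] rot [-0.002, 0.007, -0.787]
slide [0.037, 0.238, 0.014] rot [-0.002, 0.007, -0.787]
slide [0.022, 0.24, 0.014] rot [-0.002, 0.007, -0.787]
slide [0.007, 0.241, 0.015] rot [-0.002, 0.007, -0.787]
slide [-0.008, 0.241, 0.015] rot [-0.002, 0.007, -0.787]
slide [-0.023, 0.24, 0.015] rot [-0.002, 0.007, -0.787]
slide [-0.038, 0.238, 0.015] rot [-0.002, 0.007, -0.787]
slide [-0.053, 0.235, 0.015] rot [-0.002, 0.007, -0.787]
slide [-0.068, 0.232, 0.015] rot [-0.002, 0.007, -0.787]
0.03585105835328283 [-0.00978937  0.03092679 -3.60763949]
```

Emit:
{"method": "play_rows", "body": {
  "rows": [
    {"slide": [0.136, 0.2, 0], "delta_rot": [0, 0, -0.787], "fingers": -1},
    {"slide": [0.123, 0.208, 0], "delta_rot": [0, 0, -0.787], "fingers": -1},
    {"slide": [0.109, 0.215, 0], "delta_rot": [0, 0, -0.787], "fingers": -1},
    {"slide": [0.096, 0.222, 0], "delta_rot": [0, 0, -0.787], "fingers": -1},
    {"slide": [0.081, 0.227, 0], "delta_rot": [0, 0, -0.787], "fingers": -1},
    {"slide": [0.067, 0.232, 0], "delta_rot": [0, 0, -0.787], "fingers": -1},
    {"slide": [0.052, 0.236, 0], "delta_rot": [0, 0, -0.787], "fingers": -1},
    {"slide": [0.037, 0.238, 0], "delta_rot": [0, 0, -0.787], "fingers": -1}
  ]
}}

```text
time_s: 5.58
tcp_pos: [0.4495, 0.0078, 0.2275]
eef_rot: [180.0, -0.0, -177.2]
contact_force: [0.2, 1.2, -2.2]
gripper_width: 0.0179
gripper_force: 34.7
```

Emit:
{"method": "play_rows", "body": {
  "rows": [
    {"slide": [0.022, 0.24, 0.03], "delta_rot": [0, 0, -0.787], "fingers": -1},
    {"slide": [0.007, 0.241, 0.03], "delta_rot": [0, 0, -0.787], "fingers": -1},
    {"slide": [-0.008, 0.241, 0.03], "delta_rot": [0, 0, -0.787], "fingers": -1},
    {"slide": [-0.023, 0.24, 0.03], "delta_rot": [0, 0, -0.787], "fingers": -1},
    {"slide": [-0.038, 0.238, 0.03], "delta_rot": [0, 0, -0.787], "fingers": -1},
    {"slide": [-0.053, 0.235, 0.03], "delta_rot": [0, 0, -0.787], "fingers": -1},
    {"slide": [-0.068, 0.232, 0.03], "delta_rot": [0, 0, -0.787], "fingers": -1},
    {"slide": [0, 0, 0], "delta_rot": [0, 0, 0], "fingers": -1}
  ]
}}

```text
time_s: 6.58
tcp_pos: [0.4143, 0.2589, 0.1955]
eef_rot: [-180.0, -0.1, -151.9]
contact_force: [-0.2, -0.6, -2.1]
gripper_width: 0.0176
gripper_force: 34.7
```

Emit:
{"method": "play_rows", "body": {
  "rows": [
    {"slide": [0, 0, 0], "delta_rot": [0, 0, 0], "fingers": -1}
  ]
}}

```text
time_s: 6.7
tcp_pos: [0.4146, 0.2571, 0.1959]
eef_rot: [-180.0, -0.1, -152.0]
contact_force: [-0.9, -0.2, -1.9]
gripper_width: 0.0179
gripper_force: 34.7
```

Run:
```python
from h import *
import pickle
c=cam("wrist");pickle.dump(c,open("w2.pkl","wb"))
cv2.imwrite("pics/w2.png",c['image']); s=r.get_state();print(s['tcp_pos'],s['eef_rot'],s['joints'],s['gripper_width'],s['contact_force'])
print(proj(c,[[.488,.295,.06],[.484,.289,.072]]))
```

```text
[0.41483841 0.25681483 0.1960644 ] [-1.79988085e+02 -4.66251267e-02 -1.52061247e+02] [ 5.49000681e+01  4.14304854e+00 -2.48470161e+01 -1.20211607e-02
 -6.10568954e+01 -1.16955489e+02] 0.018032348187052558 [ 0.01559919 -0.24757743 -2.26941862]
[[311.94564593 262.02276675]
 [308.7605912  261.89010887]]
```

View pics/w2.png

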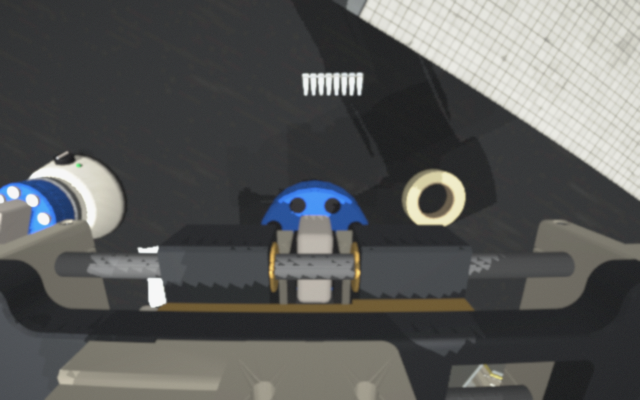

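The held head hides the mixer: up in the image is +tool x, so I need to view from the far side. I'll move 160 mm along −tool x, still well above the bottle.

Emit:
{"method": "play_rows", "body": {
  "rows": [
    {"slide": [-0.18, 0, 0], "delta_rot": [0, 0, 0], "fingers": -1},
    {"slide": [-0.18, 0, 0], "delta_rot": [0, 0, 0], "fingers": -1},
    {"slide": [-0.18, 0, 0], "delta_rot": [0, 0, 0], "fingers": -1},
    {"slide": [-0.18, 0, 0], "delta_rot": [0, 0, 0], "fingers": -1},
    {"slide": [-0.18, 0, 0], "delta_rot": [0, 0, 0], "fingers": -1},
    {"slide": [-0.18, 0, 0], "delta_rot": [0, 0, 0], "fingers": -1},
    {"slide": [0, 0, 0], "delta_rot": [0, 0, 0], "fingers": -1},
    {"slide": [0, 0, 0], "delta_rot": [0, 0, 0], "fingers": -1}
  ]
}}

```text
time_s: 7.75
tcp_pos: [0.558, 0.3324, 0.196]
eef_rot: [-180.0, -0.1, -152.1]
contact_force: [0.3, 0.0, -1.3]
gripper_width: 0.0177
gripper_force: 34.7
```

Run:
```python
from h import *
import pickle
c=cam("wrist");pickle.dump(c,open("w3.pkl","wb"))
s=r.get_state();print(s['tcp_pos'],s['eef_rot'],s['qd'].round(1))
u,v=proj(c,[[.488,.295,.06]])[0].astype(int);print(u,v)
a=c['image'][v-55:v+55,u-70:u+70];cv2.imwrite("pics/w3.png",cv2.resize(a,None,fx=5,fy=5,interpolation=cv2.INTER_NEAREST))
```

```text
[0.55784072 0.33257574 0.19628765] [ 1.79999386e+02 -2.85155982e-02 -1.52077764e+02] [ 0.4 -0.4  0.   0.1  0.1  0.1]
312 116
```

View pics/w3.png

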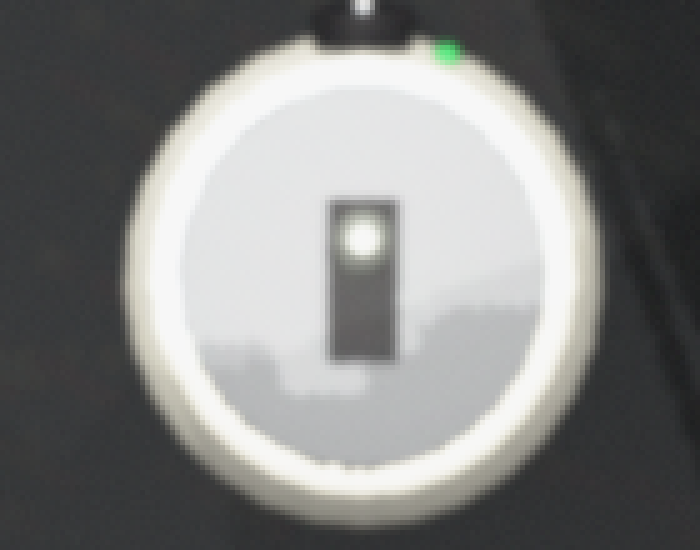

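The crop shows the pin tip at crop (361,239), so image (313.8,108.4), and the slot centre at image (314.2,116.6). The axis is aligned with tool x.

Run:
```python
from h import *
import pickle
c=pickle.load(open("w3.pkl","rb"))
sc=onz(c,[[314.2,116.6]],.06)[0]; tip=onz(c,[[313.8,108.4]],.072)[0]
e=onz(c,[[314.2,61+198/5],[314.2,61+362/5]],.06); print("slot len",np.linalg.norm(e[0]-e[1]))
print(sc,tip,"along",np.dot(tip-sc,[-.883,-.469,0]),"perp",np.dot(tip-sc,[.469,-.883,0]))
plan([tip[0],tip[1],.115],-152,8)
```

```text
slot len 0.03210751753558012
[0.4869919  0.29679769 0.06      ] [0.48076348 0.29308437 0.072     ] along 0.007241241604157801 perp 0.0003577279755275567
slide [0.072, 0.001, 0.068] rot [0.0, -0.001, -0.002]
slide [0.072, 0.001, 0.068] rot [0.0, -0.001, -0.002]
slide [0.072, 0.001, 0.068] rot [0.0, -0.001, -0.002]
slide [0.072, 0.001, 0.068] rot [0.0, -0.001, -0.002]
slide [0.072, 0.001, 0.068] rot [0.0, -0.001, -0.002]
slide [0.072, 0.001, 0.068] rot [0.0, -0.001, -0.002]
slide [0.072, 0.001, 0.068] rot [0.0, -0.001, -0.002]
slide [0.072, 0.001, 0.068] rot [0.0, -0.001, -0.002]
0.010160956446180406 [ 7.91812851e-05 -3.56439714e-03 -9.72047098e-03]
```

Emit:
{"method": "play_rows", "body": {
  "rows": [
    {"slide": [0.1, 0.001, 0], "delta_rot": [0, 0, 0], "fingers": -1},
    {"slide": [0.119, 0.001, 0.04], "delta_rot": [0, 0, 0], "fingers": -1},
    {"slide": [0.119, 0.001, 0.1], "delta_rot": [0, 0, 0], "fingers": -1},
    {"slide": [0.119, 0.001, 0.1], "delta_rot": [0, 0, 0], "fingers": -1},
    {"slide": [0.119, 0.002, 0.1], "delta_rot": [0, 0, 0], "fingers": -1},
    {"slide": [0, 0, 0.1], "delta_rot": [0, 0, 0], "fingers": -1},
    {"slide": [0, 0, 0.1], "delta_rot": [0, 0, 0], "fingers": -1},
    {"slide": [0, 0, 0], "delta_rot": [0, 0, 0], "fingers": -1}
  ]
}}

```text
time_s: 8.8
tcp_pos: [0.4811, 0.2934, 0.114]
eef_rot: [-180.0, -0.1, -152.0]
contact_force: [0.5, 0.3, -1.9]
gripper_width: 0.0177
gripper_force: 34.7
```

Emit:
{"method": "play_rows", "body": {
  "rows": [
    {"slide": [0, 0, 0], "delta_rot": [0, 0, 0], "fingers": -1},
    {"slide": [0, 0, 0], "delta_rot": [0, 0, 0], "fingers": -1}
  ]
}}

```text
time_s: 9.05
tcp_pos: [0.482, 0.2941, 0.1157]
eef_rot: [180.0, 0.0, -152.0]
contact_force: [-0.3, 0.5, -2.8]
gripper_width: 0.0176
gripper_force: 34.7
```

Run:
```python
from h import *
s=r.get_state();print(s['tcp_pos'],s['eef_rot'],s['contact_force'])
plan([.4808,.2931,.108],-152,1)
```

```text
[0.4819787  0.29411984 0.11566316] [ 1.79992639e+02  4.28595512e-02 -1.52027607e+02] [-0.33829561  0.52703163 -2.83669293]
slide [0.01, -0.002, 0.051] rot [0.002, 0.009, -0.006]
0.007663162596598022 [ 0.00735067  0.04286132 -0.02760392]
```

Emit:
{"method": "play_rows", "body": {
  "rows": [
    {"slide": [0.007, 0, 0.03], "delta_rot": [0, 0, 0], "fingers": -1},
    {"slide": [0, 0, 0.02], "delta_rot": [0, 0, 0], "fingers": -1},
    {"slide": [0, 0, 0.02], "delta_rot": [0, 0, 0], "fingers": -1},
    {"slide": [0, 0, 0.013], "delta_rot": [0, 0, 0], "fingers": -1},
    {"slide": [0, 0, 0.013], "delta_rot": [0, 0, 0], "fingers": -1},
    {"slide": [0, 0, 0], "delta_rot": [0, 0, 0], "fingers": -1}
  ]
}}

```text
time_s: 9.8
tcp_pos: [0.4805, 0.2933, 0.1007]
eef_rot: [-180.0, -0.0, -152.0]
contact_force: [-0.3, -0.1, -1.8]
gripper_width: 0.0177
gripper_force: 34.7
```

Emit:
{"method": "play_rows", "body": {
  "rows": [
    {"slide": [0, 0, 0.013], "delta_rot": [0, 0, 0], "fingers": -1},
    {"slide": [0, 0, 0.013], "delta_rot": [0, 0, 0], "fingers": -1},
    {"slide": [0, 0, 0], "delta_rot": [0, 0, 0], "fingers": -1}
  ]
}}

```text
time_s: 10.18
tcp_pos: [0.4804, 0.2931, 0.0967]
eef_rot: [-180.0, -0.0, -152.0]
contact_force: [-1.2, -1.0, -2.2]
gripper_width: 0.0178
gripper_force: 34.7
```

Emit:
{"method": "play_rows", "body": {
  "rows": [
    {"slide": [0, 0, 0.013], "delta_rot": [0, 0, 0], "fingers": -1},
    {"slide": [0, 0, 0.013], "delta_rot": [0, 0, 0], "fingers": -1},
    {"slide": [0, 0, 0], "delta_rot": [0, 0, 0], "fingers": -1}
  ]
}}

```text
time_s: 10.55
tcp_pos: [0.4804, 0.2931, 0.0928]
eef_rot: [-180.0, -0.0, -152.0]
contact_force: [0.2, -1.9, -3.2]
gripper_width: 0.0181
gripper_force: 34.7
```

Emit:
{"method": "play_rows", "body": {
  "rows": [
    {"slide": [0, 0, 0.013], "delta_rot": [0, 0, 0], "fingers": -1},
    {"slide": [0, 0, 0], "delta_rot": [0, 0, 0], "fingers": -1}
  ]
}}

```text
time_s: 10.8
tcp_pos: [0.4804, 0.2931, 0.0912]
eef_rot: [-180.0, -0.0, -152.0]
contact_force: [-1.9, -2.4, 2.4]
gripper_width: 0.0178
gripper_force: 34.7
```

Emit:
{"method": "play_rows", "body": {
  "rows": [
    {"slide": [0, 0, 0.013], "delta_rot": [0, 0, 0], "fingers": -1},
    {"slide": [0, 0, 0.013], "delta_rot": [0, 0, 0], "fingers": -1},
    {"slide": [0, 0, 0], "delta_rot": [0, 0, 0], "fingers": -1}
  ],
  "squeeze": 55
}}

```text
time_s: 11.18
tcp_pos: [0.4805, 0.2931, 0.0873]
eef_rot: [-180.0, -0.0, -152.0]
contact_force: [-3.2, -3.2, 5.9]
gripper_width: 0.0178
gripper_force: 54.7
```

Emit:
{"method": "play_rows", "body": {
  "rows": [
    {"slide": [0, 0, 0.013], "delta_rot": [0, 0, 0], "fingers": -1},
    {"slide": [0, 0, 0], "delta_rot": [0, 0, 0], "fingers": -1}
  ]
}}

```text
time_s: 11.42
tcp_pos: [0.4805, 0.2931, 0.0856]
eef_rot: [-180.0, -0.0, -152.0]
contact_force: [-4.0, -4.7, 7.8]
gripper_width: 0.0176
gripper_force: 54.7
```

Emit:
{"method": "play_rows", "body": {
  "rows": [
    {"slide": [0, 0, 0.01], "delta_rot": [0, 0, 0], "fingers": -1},
    {"slide": [0, 0, 0], "delta_rot": [0, 0, 0], "fingers": -1}
  ]
}}

```text
time_s: 11.68
tcp_pos: [0.4805, 0.2931, 0.0847]
eef_rot: [-180.0, 0.0, -152.0]
contact_force: [-4.8, -4.4, 12.0]
gripper_width: 0.0176
gripper_force: 54.7
```

Emit:
{"method": "play_rows", "body": {
  "rows": [
    {"slide": [0.005, 0, 0.007], "delta_rot": [0, 0, 0], "fingers": -1},
    {"slide": [0, 0, 0], "delta_rot": [0, 0, 0], "fingers": -1}
  ]
}}

```text
time_s: 11.92
tcp_pos: [0.4805, 0.2931, 0.0846]
eef_rot: [-180.0, 0.1, -152.0]
contact_force: [-6.3, -5.4, 17.9]
gripper_width: 0.0174
gripper_force: 54.7
```

Emit:
{"method": "play_rows", "body": {
  "rows": [
    {"slide": [0.003, 0, 0.007], "delta_rot": [0, 0, 0], "fingers": -1},
    {"slide": [0, 0, 0], "delta_rot": [0, 0, 0], "fingers": -1}
  ]
}}

```text
time_s: 12.18
tcp_pos: [0.4805, 0.2931, 0.0845]
eef_rot: [-180.0, 0.2, -152.0]
contact_force: [-8.5, -7.5, 25.4]
gripper_width: 0.0177
gripper_force: 54.7
```

Run:
```python
from h import *
S=cam("scene");D=cam("side")
k=lambda c,u,v: cv2.resize(c['image'][v-50:v+50,u-65:u+65],None,fx=3,fy=3,interpolation=cv2.INTER_CUBIC)
cv2.imwrite("pics/fin.png",np.vstack([np.hstack([k(S,291,325),k(D,260,325)]),np.hstack([k(S,300,215),k(D,290,215)])]))
s=r.get_state();print(s['tcp_pos'],s['eef_rot'],s['contact_force'],s['moment'],s['gripper_width'],s['time_s'])
```

```text
[0.48050775 0.29317221 0.08455678] [-1.79990059e+02  1.69633017e-01 -1.51959309e+02] [-8.46753611 -6.43382741 25.78149093] [-2.51013122  3.07284334 -0.00972152] 0.01733250146450266 12.275
```

View pics/fin.png

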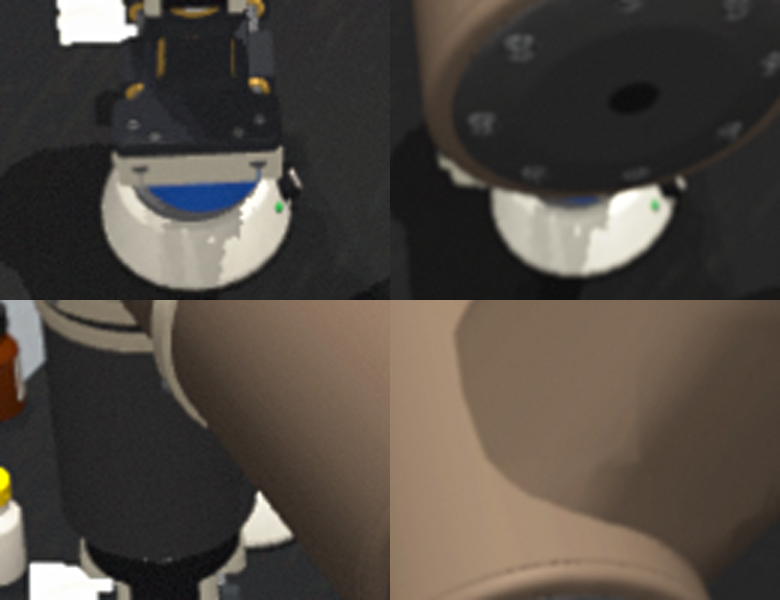

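The picture shows the blue head sitting flat on the deck, about (200,195) in the crop. The z stop at 0.0846 m matches the full 8 mm travel, at 26 N. I'm handing in now.

```bash
python3 -c "
from plant import r
print(r.close_job())"
```

```text
the job is handed in; nothing more can be done
None
```

I set the loose blue head on the empty mixer, over its pin, and pressed it down the full 8 mm; I handed in at 12.3 s, still holding it down with about 26 N. It dropped straight over the pin, so no sliding about was needed. The arm hid the fitted head in the last pictures, so I did not see it again.

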